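# Take up a wheel axle's end float with a slotted spacer

## Task

Find the slotted spacer that fits snugly between the wheel unit's bearing housing and its hub boss, by trial, as the gap's width is not known: it slides down over the axle into the gap under light pressure, while a thicker one will not go in and a thinner one is left loose. Leave that one in the gap, fully home with its feet on the housing's ledge, and have the other two standing in the stand, back in their slots if you tried them. Never force a spacer, and leave the radio, screwdriver, tape and battery where they are.

Things in the scene. Friction and masses are not known exactly. Their poses are not given: they have to be found in the camera images.
- unit: Robot drive wheel unit, fixed to the bench, x along its axle towards the wheel, z up. Origin: on the bench below the axle, in the plane of the bearing housing's gap face. Along x, mm: grey gearbox -146 to -46 (116 wide, 120 high), aluminium bearing housing -42 to 0 (70 wide, top z = 104), gap, steel hub boss 36 across, wheel 48 to 95 (125 across). Axle 16 across, centre z = 70.
- gap (a point): Middle of the gap's housing face (x = 0), on the axle line, z = 70 mm; axes as the unit's. The gap runs from this upright face towards +x to the boss's flat end. It is 0.8 to 1.2 mm wider than one of the three spacers; which one changes from start to start and nothing reports it. The face stands 16 mm above the boss's top (z = 88), so it can guide a spacer slid down flat against it.
- seat (a point): On the housing's ledge, where the fitted spacer's feet stand: z = 49 mm, in the plane of the housing's gap face (x = 0), below the axle (y = 0); axes as the unit's. Ledge 56 mm wide, 19 mm out from the face. A fitted spacer has its x along this x (either way round) and its origin half its thickness, or up to 1.2 mm more, out on +x; its slot clears the axle by 2 mm at the sides and above.
- stand: Black stand fixed to the bench, 120 x 66 mm, 34 mm high, with three upright slots in a row along its x, each 3 mm wider than its spacer and 47 mm long (along y), floors at z = 8 mm. Origin: middle of its underside. The 15 mm spacer starts in the slot at x = -30 mm, the 12 mm one at 0, the 9 mm one at +30 mm; spacer and stand axes are parallel.
- spacer_thin: Slotted steel spacer, 9 mm thick, about 200 g, upright in the stand. Origin: middle of its underside; x across the thickness, y the width, z up. 92 mm tall: two legs 12 mm wide with a 20 mm slot between, open below, up to z = 31; 44 mm wide body to z = 51; above it a pull tab 30 mm wide, to be gripped across those 30 mm. Feet bevelled 0.8 mm. Both faces alike.
- spacer_middle: Slotted steel spacer, 12 mm thick, about 260 g, upright in the stand. Origin: middle of its underside; x across the thickness, y the width, z up. 92 mm tall: two legs 12 mm wide with a 20 mm slot between, open below, up to z = 31; 44 mm wide body to z = 51; above it a pull tab 30 mm wide, to be gripped across those 30 mm. Feet bevelled 0.8 mm. Both faces alike.
- spacer_thick: Slotted steel spacer, 15 mm thick, about 330 g, upright in the stand. Origin: middle of its underside; x across the thickness, y the width, z up. 92 mm tall: two legs 12 mm wide with a 20 mm slot between, open below, up to z = 31; 44 mm wide body to z = 51; above it a pull tab 30 mm wide, to be gripped across those 30 mm. Feet bevelled 0.8 mm. Both faces alike.
- radio: Black hand-held radio lying on the bench, 60 x 115 x 34 mm with a 90 mm aerial along +y. Origin: middle of its underside. Leave alone.
- screwdriver: Screwdriver 200 mm long lying on the bench. Leave alone.
- tape: Roll of black tape lying flat, 90 mm across, 24 mm high. Leave alone.
- battery: Grey battery pack 70 x 100 x 63 mm standing on the bench. Origin: middle of its underside. Leave alone.
Mind the look-alikes: they are no part of the job. What is shaped like the stand but blue or purple is not meant.

How it is judged:
By the outcome, as a careful person would: the job done as asked, in the order asked, and still so for the second after the job is handed in, with the robot touching nothing.
It also fails if it takes over 72 s, if anything falls off the work surface, if the arm or the gripper's body presses on something with over 40 N, if the wrist force passes 120 N, or if a joint passes its speed limit or range.

## Robot

A 6-joint arm with a two-finger parallel gripper is mounted at the origin on the work surface. World frame = base frame: x ahead of the robot, y to its left, z up, the work surface at z = 0. Lengths are in mm, angles in rad, forces in N, time in s.
With the tool pointing down it reaches from about 350 to 875 mm from the base axis. Payload 4.2 kg.
Tool frame: the origin (TCP) lies on the mounting face of the last link; the fingertips stand 173 mm ahead of it and the grasp point (between the pads) lies 155 mm ahead of it (tcp_to_grasp is the distance from the TCP to the grasp point, in mm); z points along the fingers, y is the direction in which the jaws open and shut (so a half turn about z gives the same grasp; the last joint's range is limited). The gripper opens to 85 mm and grips with 20 to 120 N. Pads are 22 mm wide; open, the fingers measure 114 mm over their backs; the gripper's body (76 mm by 85 mm) begins 54 mm behind the grasp point. The pads swing forward as they close: fully open they stand 13 mm farther back than shut.
Start: joints at [-0.854, 0.385, 0.008, 0, -1.194, -0.259], TCP at [276.247, -560.614, 404.712] pointing down, gripper open.
Joint ranges: [-3.14, 3.14], [-1.21, 2.06], [-1.07, 1.41], [-3.16, 2.05], [-2.99, -0.16], [-3.1, 3.1]. Speed limits (rad/s): [2.79, 2.79, 3.14, 3.14, 3.14, 3.14].

## Interface

Orientations are given as a unit quaternion [x, y, z, w].
In Python, from bench import * gives the robot as it stands. The module is installed in compiled form; this text tells all that it offers.
- The arm moves only by the tool apply_moves, never from a script. Its arguments are lists of equal length, an entry for each row: "fingers": the closure, from 0 (fully open) to 1 (shut); "dp": the shift along the world's x, y, z in cm, a list of three; "yaw": the turn about the world's z in degrees. A call has 1 to 10 rows; each row is the pose to reach, as a shift and turn from the pose measured when the call began; what a row does not reach only later rows make up. A row lasts 1/10 s, in which the tool goes at most 50 mm and 8.59 degrees, less where a joint would pass 70% of its speed; a pose out of reach is approached as far as the arm can. A call with a gripper value outside its range is refused whole. The fingers move at their own pace and stop on an object; the grip force is fixed at half the most. Time passes only in rows, so rows that repeat a pose let the fingers close. It gives the time, the measured TCP pose, the force and the opening at its end, in the units of the state.
- read_state(): the state, without advancing time (a new reading comes with each control period).
- get_image(name): name is "side" or "top"; returns a dict with "color" (400x640x3 uint8, blue, green, red), "mtx" (3x3 intrinsics, pixels), "camera_from_world" (4x4, takes a point from world to camera coordinates). Camera axes: x right, y down, z forward; pixel columns grow to the right and rows downward; lengths in mm; the calibration is good to about 2 mm. A picture is of the moment at which its call begins. There is no depth.
- job_done(): hands the job in, once; it reports no verdict.
The state is a dict: "clock": time; "joints": joint angles; "joint_vel": joint speeds; "joint_efforts": joint torques, N m; "position": TCP position; "ee_rot": TCP orientation; "contact_force": force on the tool from outside, world axes, zero at the start; "wrist_torque": the same for the moment, N m; "gripper_width": finger opening in mm.
Only numpy, scipy, OpenCV 4.12 (cv2) and the standard library are available. Lean on these libraries where they do the work, as an engineer would, in place of code of your own. Each camera call takes 0.05 s, during which the arm holds its last target. There are 200 camera calls.

## Working session

There is one attempt and no reset: what is moved stays moved. The work goes in short steps, Python scripts to look and compute and a tool call to move; the robot and the scene stay as the last step left them, time stands still between calls to the robot, and variables do not carry over. Pictures are saved under pics/ and viewed, about 8 in all and at most 12, crops included, and the job is handed in when it is done.

Besides the shell and the picture viewer there is one more tool, called after "Emit:" as name([rows], argument=value, ...), one row to a line, values as JSON. apply_moves: Moves the arm, as the interface text tells. Its arguments: {"type":"object","properties":{"fingers":{"type":"array","items":{"type":"number"}},"dp":{"type":"array","items":{"type":"array","items":{"type":"number"}}},"yaw":{"type":"array","items":{"type":"number"}}},"required":["fingers","dp","yaw"]}

```bash
mkdir -p pics; python3 - <<'E'
from bench import *
import cv2, numpy as np
s=read_state(); print(s['clock'],s['position'],s['ee_rot'],s['gripper_width'])
for n in('side','top'):
    g=get_image(n); cv2.imwrite(f'pics/{n}0.png',g['color']); print(n,g['mtx'].tolist(),np.round(g['camera_from_world'],4).tolist())
E
```

```text
0.0 [ 276.1809647  -560.43336485  403.59904468] [-2.26826574e-01  9.73934539e-01  1.06528569e-03 -2.89787470e-04] 84.99893871158065
side [[402.4154821173658, 0.0, 317.3455582780763], [0.0, 402.4154821173658, 197.597455797042], [0.0, 0.0, 1.0]] [[0.8964, -0.4432, 0.0025, -570.3122], [-0.2513, -0.5129, -0.8208, 159.0], [0.3651, 0.7352, -0.5712, 976.8446], [0.0, 0.0, 0.0, 1.0]]
top [[431.80871218660894, 0.0, 322.61563380067355], [0.0, 431.80871218660894, 202.86512277006332], [0.0, 0.0, 1.0]] [[0.0181, -0.9998, -0.0019, -106.5259], [-0.9959, -0.0178, -0.0882, 577.212], [0.0881, 0.0035, -0.9961, 1356.9747], [0.0, 0.0, 0.0, 1.0]]
```

View pics/top0.png

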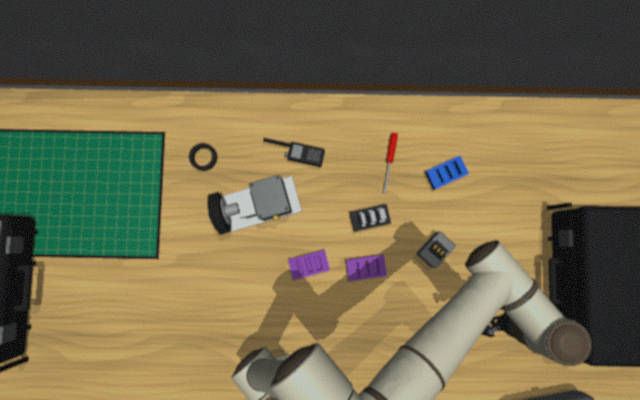

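View pics/side0.png

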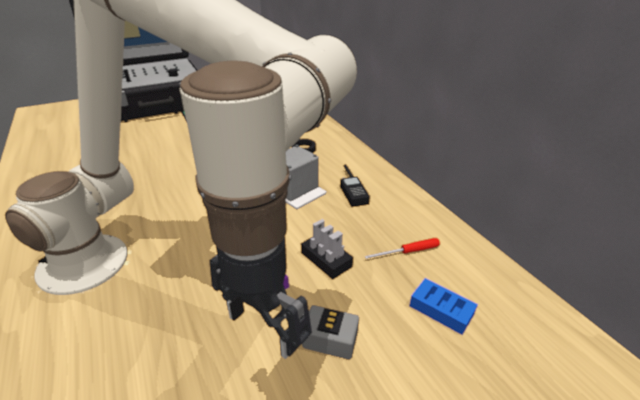

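Top view: the wheel unit is near (255,203) with its wheel at (220,212). The black stand with three spacers is at (370,217). The arm blocks part of the side view. Next I'll zoom in on these parts.

```bash
python3 - <<'E'
import cv2, numpy as np
t=cv2.imread('pics/top0.png'); s=cv2.imread('pics/side0.png')
a=cv2.resize(t[165:245,200:310],None,fx=7,fy=7,interpolation=cv2.INTER_CUBIC)
cv2.imwrite('pics/c_unit.png',a)
b=cv2.resize(t[195:240,340:400],(540,405),interpolation=cv2.INTER_CUBIC)
cv2.imwrite('pics/c_stand.png',b)
E
```

```text
(no output)
```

View pics/c_unit.png

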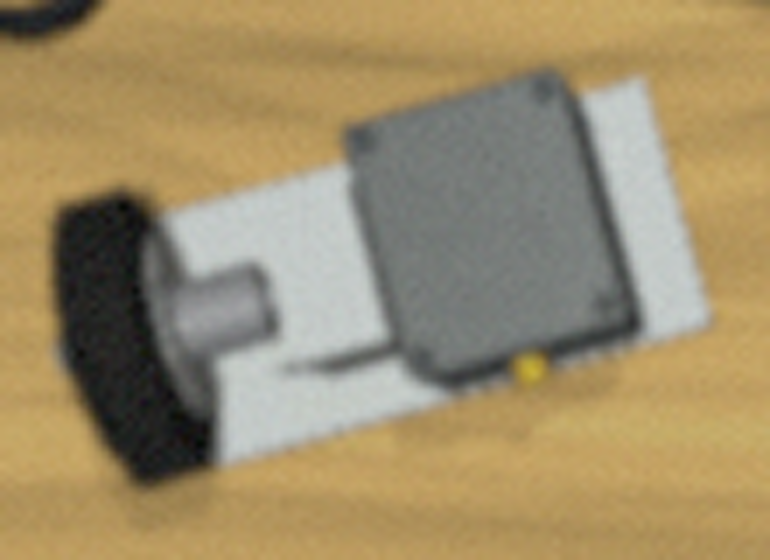

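View pics/c_stand.png

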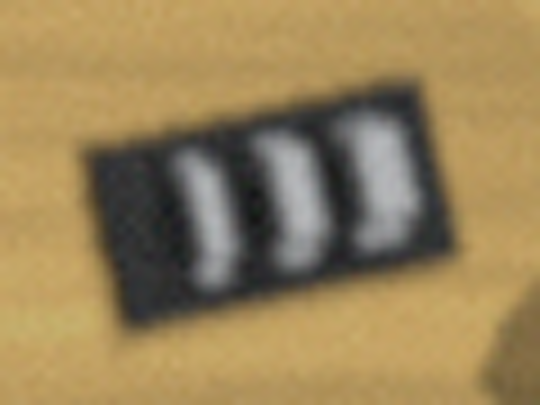

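The unit's axle points image-left and slightly down. The gearbox top is at crop (345,125)-(640,330), and the boss end is at crop (270,300). In the stand the thinnest spacer is at the left, so stand +x points image-left.

```bash
cat > h.py <<'E'
import numpy as np, cv2
from bench import *
def ray(g,uv):
    M=g['camera_from_world'];R=M[:3,:3];t=M[:3,3]
    uv=np.atleast_2d(uv).astype(float)
    d=np.c_[(uv-g['mtx'][:2,2])/g['mtx'][0,0],np.ones(len(uv))]@R
    return -R.T@t,d
def onplane(g,uv,z):
    c,d=ray(g,uv); return c+d*((z-c[2])/d[:,2])[:,None]
def proj(g,P):
    M=g['camera_from_world'];p=np.atleast_2d(P)@M[:3,:3].T+M[:3,3]
    return p[:,:2]/p[:,2:]*g['mtx'][0,0]+g['mtx'][:2,2]
def blob(mask,near):
    n,l,st,c=cv2.connectedComponentsWithStats(mask.astype(np.uint8))
    i=1+np.argmin(np.hypot(*(c[1:]-near).T)+1e3*(st[1:,4]<60)); return l==i
def outline(m,grow=0.5,up=4):
    # contour in pixel coords with subpixel via upsampling
    b=cv2.resize(m.astype(np.float32),None,fx=up,fy=up,interpolation=cv2.INTER_LINEAR)>.5
    c=max(cv2.findContours(b.astype(np.uint8),0,1)[0],key=len)[:,0]
    return (c+.5)/up-.5
def rect(P):
    r=cv2.minAreaRect(P[:,:2].astype(np.float32)); return np.round(r[0],1),np.round(r[1],1),round(r[2],2)
E
python3 - <<'E'
from h import *
g=get_image('top'); im=g['color'].astype(int); hsv=cv2.cvtColor(g['color'],cv2.COLOR_BGR2HSV)
print(hsv[217,352],hsv[217,376],hsv[200,268],hsv[196,292],hsv[190,246],hsv[209,233],hsv[205,214])
sub=np.zeros(im.shape[:2],bool); sub[200:236,344:396]=1
m=(hsv[...,1]<70)&sub; m=blob(m,(370,217)); print('stand',m.sum(),rect(onplane(g,outline(m),34)))
sub[:]=0; sub[160:245,196:312]=1
v=hsv[...,2]; m=(hsv[...,1]<60)&(v>85)&(v<165)&sub
m=cv2.morphologyEx(m.astype(np.uint8),cv2.MORPH_OPEN,np.ones((7,7)));m=blob(m,(270,197)); print('gear',m.sum(),rect(onplane(g,outline(m),120)))
m=(hsv[...,1]<70)&sub; m=blob(m,(260,203)); print('unit all',m.sum())
q=g['color'].copy()
for u in (-46,-42,0): pass
E
```

```text
[ 0 11 47] [110  10  75] [ 90   4 121] [ 85   8 200] [ 65   8 198] [105   6 159] [ 0 26 29]
stand 696 (array([ 535.3, -247. ]), array([ 63. , 119.4]), 13.57)
gear 1226 (array([586. ,  66.2]), array([115.3, 104.3]), 17.01)
unit all 3400
```

Emit:
apply_moves([
  [2.6,3.1,0],
  [5.2,6.3,0],
  [7.8,9.4,0],
  [10.4,12.5,0],
  [13,15.6,0],
  [15.6,18.8,-1],
  [18.1,21.9,-2],
  [20.7,25,-3],
  [23.3,28.2,-4],
  [25.9,31.3,-5],
], fingers=[0,0,0,0,0,0,0,0,0,0], yaw=[7.7,15.4,23.2,31,38.7,46.4,54.2,61.9,69.7,77.4])

```text
clock: 1.15
position: [535.9, -246.0, 353.3]
ee_rot: [0.788, -0.616, -0.001, 0.001]
contact_force: [0.6, -0.2, -0.3]
gripper_width: 85.3
```

```bash
python3 - <<'E'
from h import *
def fr(o,h):
    h=np.radians(h); R=np.array([[np.cos(h),-np.sin(h),0],[np.sin(h),np.cos(h),0],[0,0,1]]); return lambda P:np.atleast_2d(P)@R.T+np.array([*o,0])
U=fr((557.9,158.0),107.0); S=fr((535.3,-247),103.57)
def box(x0,x1,w,z0,z1): return [np.array([[x,y,z] for x,y in((x0,-w),(x1,-w),(x1,w),(x0,w),(x0,-w))],float) for z in(z0,z1)]
out=[]
ims={}
for n in('top','side'):
    g=get_image(n); cv2.imwrite(f'pics/{n}1.png',g['color']); k=6 if n=='top' else 5
    x0,y0,x1,y1=(198,165,308,240) if n=='top' else (235,130,395,285)
    b=cv2.resize(g['color'][y0:y1,x0:x1],None,fx=k,fy=k,interpolation=cv2.INTER_CUBIC)
    def dr(P,c): cv2.polylines(b,[np.round((proj(g,P)+.5-[x0,y0])*k-.5).astype(int)],False,c,1,cv2.LINE_AA)
    dr(U(box(-146,-46,58,0,120)[1]),(0,0,255))
    dr(U(box(-42,0,35,0,104)[1]),(0,200,0))
    a=np.linspace(0,2*np.pi,40)
    for X,r,c in((48,62.5,(255,0,0)),(95,62.5,(255,0,0)),(14,18,(255,0,255)),(48,18,(255,0,255))): dr(U(np.c_[0*a+X,r*np.cos(a),70+r*np.sin(a)]),c)
    dr(S(box(-60,60,33,0,34)[1]),(0,0,255))
    for X,t in((-30,15),(0,12),(30,9)): dr(S(box(X-t/2,X+t/2,15,59,100)[1]),(0,255,0))
    cv2.imwrite(f'pics/ov_{n}.png',cv2.resize(b,None,fx=.9,fy=.9) if b.shape[0]>600 or b.shape[1]>800 else b)
    print(b.shape)
s=read_state();print(s['position'],s['ee_rot'],s['contact_force'])
E
```

```text
(450, 660, 3)
(775, 800, 3)
[ 537.37281564 -244.17884425  351.76142979] [ 0.78808734 -0.61555987 -0.00183248  0.0010156 ] [-0.10876988  0.23524539 -0.20336063]
```

View pics/ov_top.png

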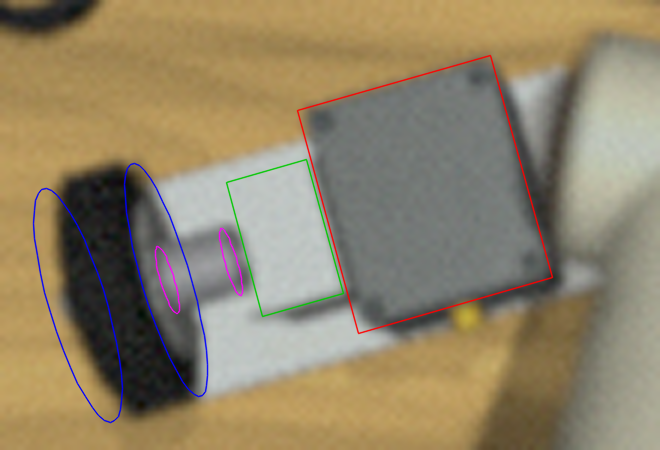

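```bash
python3 -c "
import cv2;b=cv2.imread('pics/ov_side.png');print(b.shape);cv2.imwrite('pics/ov_side.png',b[:600,:800] if b.shape[0]<=600 else cv2.resize(b,(int(b.shape[1]*590/b.shape[0]),590)))"
```

```text
(698, 720, 3)
```

View pics/ov_side.png

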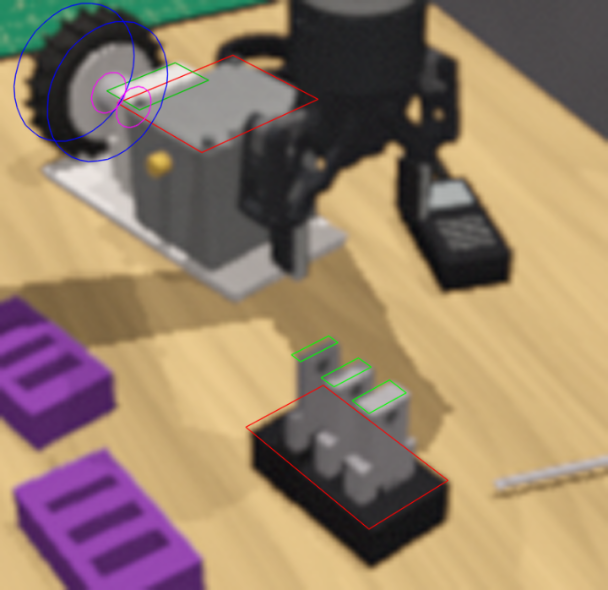

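The overlay matches the stand well in both views. The gearbox and the right edge of the wheel fit to within about 1 px. The boss looks about 1 px off sideways, so I'll refine with a contrast-stretched crop of the housing and boss in both views.

```bash
python3 - <<'E'
import cv2,numpy as np
def st(f,x0,y0,x1,y1,k,lo,hi):
    b=cv2.imread(f)[y0:y1,x0:x1].astype(float); b=np.clip((b-lo)/(hi-lo)*255,0,255).astype(np.uint8)
    b=cv2.resize(b,None,fx=k,fy=k,interpolation=cv2.INTER_CUBIC)
    for x in range(x0,x1,5): cv2.line(b,((x-x0)*k+k//2,0),((x-x0)*k+k//2,6 if x%10 else 14),(0,0,255),1)
    for y in range(y0,y1,5): cv2.line(b,(0,(y-y0)*k+k//2),(6 if y%10 else 14,(y-y0)*k+k//2),(0,0,255),1)
    return b
a=st('pics/top1.png',222,180,262,232,10,130,225); c=st('pics/side1.png',252,138,292,190,10,60,230)
cv2.imwrite('pics/z.png',np.hstack([a,c])); print(a.shape,c.shape)
E
```

```text
(520, 400, 3) (520, 400, 3)
```

View pics/z.png

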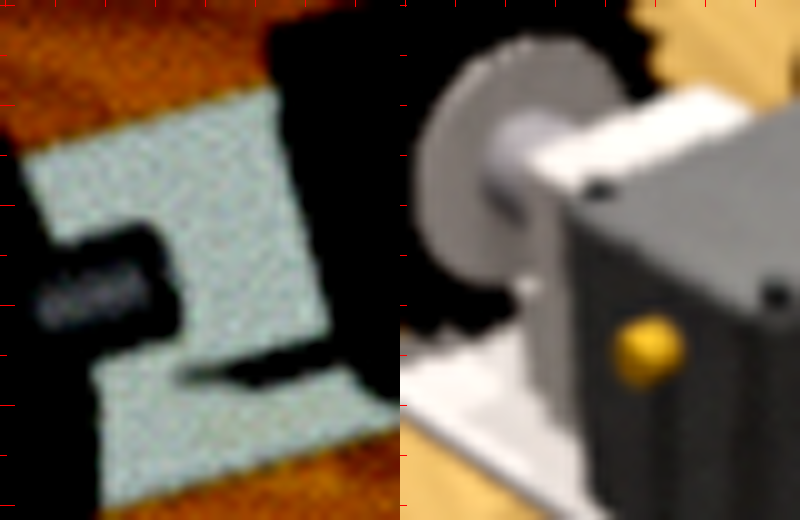

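Top crop: the boss/housing edge line runs (160,225)–(182,330), and the housing +y edge runs (180,376)–(330,333). Side crop: the housing top quad has x=0 corners at about (530,159) and (702,88). I'll cast those onto z=104.

```bash
python3 - <<'E'
from h import *
t=get_image('top'); s=get_image('side')
def px(X,Y,x0,y0): return ((X+.5)/10-.5+x0,(Y+.5)/10-.5+y0)
h=np.radians(107);R=np.array([[np.cos(h),np.sin(h)],[-np.sin(h),np.cos(h)]])
def rep(n,g,p,z):
    P=onplane(g,p,z)[0]; print(n,P[:2].round(1),'unit',(R@(P[:2]-[557.9,158])).round(1))
for n,p in (('face1',(160,228)),('face2',(182,328)),('corner(0,35)',(182,376)),('edge35',(330,333))): rep(n,t,px(*p,222,180),104)
for n,p in (('s (0,35)',(130,159)),('s (0,-35)',(302,88)),('s(-42,-35)',(350,108)),('s edge35',(172,188))): rep(n,s,px(*p,252,138),104)
for p in ((20,158),(270,90),(105,508),(395,425)): rep('plate',t,px(*p,222,180),8)
for p in ((52,242),(150,222),(95,362),(180,342)): rep('boss',t,px(*p,222,180),70)
E
```

```text
face1 [569.  160.5] unit [ -0.9 -11.4]
face2 [538.9 152.8] unit [ 0.6 19.7]
corner(0,35) [524.4 152.3] unit [ 4.3 33.7]
edge35 [538.2 108.1] unit [-41.9  33.4]
s (0,35) [529.3 144.5] unit [-4.5 31.3]
s (0,-35) [593.4 164.4] unit [ -4.2 -35.8]
s(-42,-35) [601.7 145.6] unit [-24.7 -38.3]
s edge35 [534.3 122. ] unit [-27.5  33.1]
plate [599.3 226.1] unit [ 53.  -59.5]
plate [623.  145.6] unit [-30.9 -58.6]
plate [486.4 194.3] unit [55.7 57.8]
plate [514.8 101.6] unit [-41.3  57.7]
boss [567.  200.7] unit [ 38.1 -21.2]
boss [573.8 170.5] unit [  7.3 -18.8]
boss [530. 186.] unit [34.9 18.5]
boss [536.7 159.9] unit [ 8.  19.7]
```

Emit:
apply_moves([
  [-0.2,-0.3,-3],
  [-0.2,-0.3,-6],
  [-0.2,-0.3,-9],
  [-0.2,-0.3,-11.1],
  [-0.2,-0.3,-11.1],
  [-0.2,-0.3,-11.1],
  [-0.2,-0.3,-11.1],
  [-0.2,-0.3,-11.1],
  [-0.2,-0.3,-11.1],
  [-0.2,-0.3,-11.1],
], fingers=[0,0,0,0,0,0.3,0.7,1,1,1], yaw=[-0.4,-0.4,-0.4,-0.4,-0.4,-0.4,-0.4,-0.4,-0.4,-0.4])

```text
clock: 2.35
position: [534.1, -249.7, 243.5]
ee_rot: [0.784, -0.62, -0.0, 0.001]
contact_force: [-0.7, 0.7, 5.4]
gripper_width: 29.3
```

Emit:
apply_moves([
  [0,0,0],
  [0,0,0],
  [0,0,0],
  [0,0,0],
], fingers=[1,1,1,1], yaw=[0,0,0,0])

```text
clock: 2.75
position: [534.1, -249.7, 243.6]
ee_rot: [0.784, -0.62, -0.0, 0.001]
contact_force: [0.1, 0.5, 0.6]
gripper_width: 29.0
```

Emit:
apply_moves([
  [0,0,2],
  [0,0,6],
  [0,0,10],
  [0,0,14.2],
  [0.2,3,14.2],
  [0.4,7,14.2],
  [0.6,11,14.2],
  [0.8,15,14.2],
  [1,19,14.2],
  [1.2,23,14.2],
], fingers=[1,1,1,1,1,1,1,1,1,1], yaw=[0,0,0,0,0.5,1,1.5,2,2.5,3])

```text
clock: 3.75
position: [545.5, -18.1, 384.5]
ee_rot: [0.8, -0.6, -0.001, 0.001]
contact_force: [0.0, 0.3, -2.2]
gripper_width: 28.8
```

```bash
python3 - <<'E'
from bench import *
s=read_state();print(s['clock'],s['position'],s['ee_rot'],s['contact_force'],s['gripper_width'])
E
```

```text
3.75 [545.51948336 -18.08052875 384.46302744] [ 0.80034536 -0.59953687 -0.00105758  0.00131207] [ 0.01357122  0.32387347 -2.2056027 ] 28.79470817069032
```

Emit:
apply_moves([
  [0.3,4,0],
  [0.5,8,0],
  [0.8,12,0],
  [0.9,15,0],
  [1,17.5,0],
  [1.1,18.5,0],
  [1.1,18.5,0],
  [1.1,18.5,-1.5],
  [1.1,18.5,-2.5],
  [1.1,18.5,-2.5],
], fingers=[1,1,1,1,1,1,1,1,1,1], yaw=[0.7,0.7,0.7,0.7,0.7,0.7,0.7,0.7,0.7,0.7])

```text
clock: 4.75
position: [555.9, 165.6, 357.3]
ee_rot: [0.803, -0.595, -0.002, 0.004]
contact_force: [0.1, 0.1, -2.5]
gripper_width: 28.9
```

```bash
python3 - <<'E'
from h import *
s=read_state();print(s['clock'],s['position'],s['ee_rot'],s['contact_force'],s['gripper_width'])
t=get_image('top')['color'];d=get_image('side')['color']
k=8
a=cv2.resize(t[170:240,220:270],None,fx=8,fy=8,interpolation=cv2.INTER_CUBIC);b=cv2.resize(d[110:180,240:290],None,fx=8,fy=8,interpolation=cv2.INTER_CUBIC)
cv2.imwrite('pics/app.png',np.hstack([a,b]))
E
```

```text
4.75 [555.92551277 165.59376679 357.2568117 ] [ 0.80346744 -0.59533328 -0.00229374  0.00361837] [ 0.07832001  0.0651124  -2.46399015] 28.89826879252689
```

View pics/app.png

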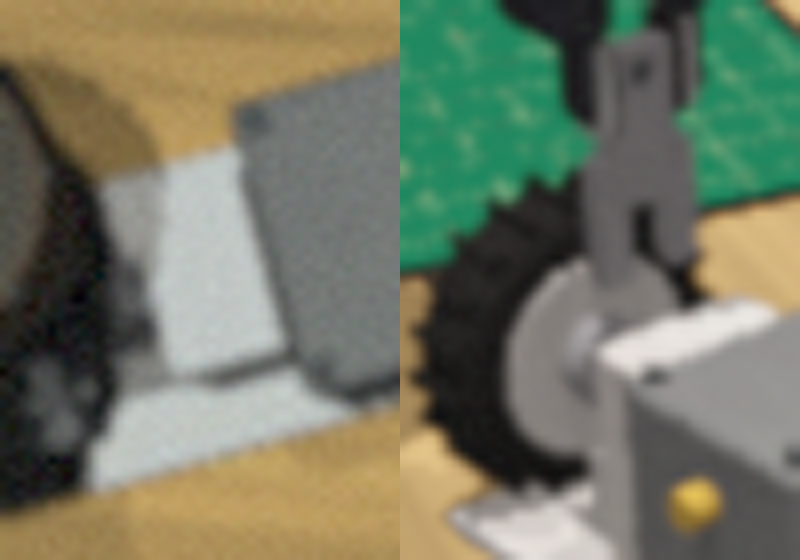

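Side crop: the spacer hangs upright above the housing. Its feet are at about (597,283) and (693,265), and the housing's face edge runs (597,350)–(770,300). Checking the numbers.

```bash
python3 - <<'E'
from h import *
s=get_image('side')
h=np.radians(107);ex=np.array([np.cos(h),np.sin(h)]);ey=np.array([-ex[1],ex[0]])
p=lambda X,Y:((X-400+.5)/8-.5+240,(Y+.5)/8-.5+110)
for n,q,z in(('foot+',(597,283),121.7),('foot-',(693,265),121.7),('face+',(599,351),104),('face-',(768,302),104),('tab+',(597,48),213.7),('tab-',(675,32),213.7)):
    P=onplane(s,p(*q),z)[0,:2]; d=P-[559.1,157.3]; print(n,P.round(1),(d@ex).round(1),(d@ey).round(1))
t=np.array([555.9,165.6])-[559.1,157.3]; print('tcp unit',t@ex,t@ey)
for X,Y in((4,22),(4,-22),(16,22),(16,-22)):
  P=np.r_[[559.1,157.3]+X*ex+Y*ey,121.7]; q=proj(s,P)[0]; print(X,Y,((q-[240,110])*8+[403.5,3.5]).round())
E
```

```text
foot+ [536.8 164.6] 13.5 19.2
foot- [575.1 162.5] 0.3 -16.8
face+ [529.  144.7] -3.2 32.5
face- [601.6 153.3] -16.3 -39.5
tab+ [545.5 169. ] 15.1 9.5
tab- [576.5 170.2] 7.2 -20.4
tcp unit 8.87291892960595 0.633490069883048
4 22 [606. 294.]
4 -22 [698. 258.]
16 22 [587. 283.]
16 -22 [678. 247.]
```

Emit:
apply_moves([
  [0.1,0,-0.7],
  [0.1,0,-1.4],
  [0.1,0,-2.1],
  [0.1,0,-2.5],
  [0.1,0,-2.5],
  [0.1,0,-2.5],
  [0.1,0,-2.5],
  [0.1,0,-2.5],
], fingers=[1,1,1,1,1,1,1,1], yaw=[0,0,0,0,0,0,0,0])

```text
clock: 5.7
position: [557.8, 166.4, 335.2]
ee_rot: [0.804, -0.595, -0.001, 0.001]
contact_force: [0.5, -0.1, -2.3]
gripper_width: 28.8
```

Emit:
apply_moves([
  [0.03,-0.1,0],
  [0.06,-0.2,0],
  [0.09,-0.3,0],
  [0.09,-0.3,0],
  [0.09,-0.3,0],
  [0.09,-0.3,0],
], fingers=[1,1,1,1,1,1], yaw=[0,0,0,0,0,0])

```text
clock: 6.3
position: [558.7, 163.4, 335.2]
ee_rot: [0.804, -0.595, -0.001, 0.001]
contact_force: [-0.6, 0.5, -2.4]
gripper_width: 29.1
```

Emit:
apply_moves([
  [0,0,-0.2],
  [0.03,-0.1,-0.2],
  [0.06,-0.2,-0.2],
  [0.06,-0.2,-0.2],
  [0.06,-0.2,-0.2],
], fingers=[1,1,1,1,1], yaw=[0,0,0,0,0])

```text
clock: 6.8
position: [559.1, 161.6, 332.9]
ee_rot: [0.804, -0.595, -0.001, 0.001]
contact_force: [-0.9, 2.7, -4.2]
gripper_width: 28.7
```

Emit:
apply_moves([
  [0.03,-0.1,0],
  [0.06,-0.2,0],
  [0.06,-0.2,0],
  [0.06,-0.2,0],
], fingers=[1,1,1,1], yaw=[0,0,0,0])

```text
clock: 7.2
position: [559.5, 160.4, 333.0]
ee_rot: [0.804, -0.595, -0.002, -0.0]
contact_force: [-2.1, 5.5, -3.1]
gripper_width: 28.9
```

Emit:
apply_moves([
  [0.02,-0.06,-0.2],
  [0.02,-0.06,-0.4],
  [0.02,-0.06,-0.6],
  [0.02,-0.06,-0.8],
  [0.02,-0.06,-1.0],
  [0.02,-0.06,-1.2],
  [0.02,-0.06,-1.2],
  [0.02,-0.06,-1.2],
], fingers=[1,1,1,1,1,1,1,1], yaw=[0,0,0,0,0,0,0,0])

```text
clock: 8.0
position: [560.2, 160.6, 321.5]
ee_rot: [0.804, -0.595, -0.001, -0.002]
contact_force: [-0.7, 5.5, -0.9]
gripper_width: 29.1
```

```bash
python3 - <<'E'
from bench import *
s=read_state();print(s['clock'],s['position'],s['contact_force'],s['wrist_torque'],s['gripper_width'])
E
```

```text
8.0 [560.18630173 160.55692819 321.53788384] [-0.732633   5.5114523 -0.850867 ] [ 1.86350815  0.41658545 -0.08820355] 29.143749842331914
```

Emit:
apply_moves([
  [0,0,-0.2],
  [0,0,-0.4],
  [0,0,-0.5],
  [0,0,-0.5],
  [0,0,-0.5],
], fingers=[1,1,1,1,1], yaw=[0,0,0,0,0])

```text
clock: 8.5
position: [560.5, 160.9, 320.0]
ee_rot: [0.804, -0.594, -0.0, -0.003]
contact_force: [-5.1, 3.3, 11.3]
gripper_width: 28.8
```

Emit:
apply_moves([
  [0,0,0.3],
  [0,0,0.8],
  [0.02,-0.06,0.8],
  [0.02,-0.06,0.8],
  [0.02,-0.06,0.8],
  [0.02,-0.06,0.8],
], fingers=[1,1,1,1,1,1], yaw=[0,0,0,0,0,0])

```text
clock: 9.1
position: [560.9, 160.6, 328.1]
ee_rot: [0.804, -0.594, 0.0, -0.004]
contact_force: [-2.0, 5.3, -0.6]
gripper_width: 28.9
```

```bash
cat > st.py <<'E'
from h import *
s=read_state();h=np.radians(107);ex=np.array([np.cos(h),np.sin(h)]);ey=np.array([-ex[1],ex[0]])
q=s['ee_rot'];jaw=np.degrees(np.arctan2(2*q[1]**2-1,2*q[0]*q[1]))%180
f=np.array(s['contact_force']);m=np.array(s['wrist_torque']);d=np.array(s['position'][:2])-[559.1,157.3]
from scipy.spatial.transform import Rotation
zt=Rotation.from_quat(q).apply([0,0,1])
print('t',round(s['clock'],2),'unit xy',(d@ex).round(2),(d@ey).round(2),'feet z',round(s['position'][2]-235.6,2),'jaw',jaw.round(2),'tilt mrad x,y',(zt[:2]@ex*1e3).round(1),(zt[:2]@ey*1e3).round(1),'F',(f[:2]@ex).round(2),(f[:2]@ey).round(2),f[2].round(2),'M',(m[:2]@ex).round(3),(m[:2]@ey).round(3),m[2].round(3),'w',round(s['gripper_width'],1))
E
python3 st.py
```

```text
t 9.1 unit xy 2.63 -2.67 feet z 92.53 jaw 17.08 tilt mrad x,y 3.9 -5.9 F 5.67 0.39 -0.63 M 0.081 -1.807 -0.022 w 28.9
```

Emit:
apply_moves([
  [-0.1,-0.05,0],
  [-0.19,-0.12,0],
  [-0.19,-0.13,-0.2],
  [-0.19,-0.13,-0.4],
  [-0.19,-0.13,-0.6],
  [-0.19,-0.13,-0.8],
  [-0.19,-0.13,-1.0],
  [-0.19,-0.13,-1.0],
  [-0.19,-0.13,-1.0],
], fingers=[1,1,1,1,1,1,1,1,1], yaw=[0,0,0,0,0,0,0,0,0])

```text
clock: 10.0
position: [559.4, 159.9, 320.5]
ee_rot: [0.805, -0.594, 0.001, -0.005]
contact_force: [-4.4, 5.9, 7.6]
gripper_width: 29.1
```

```bash
python3 st.py
```

```text
t 10.0 unit xy 2.36 -1.07 feet z 84.91 jaw 17.15 tilt mrad x,y 4.2 -9.6 F 6.95 2.5 7.61 M 0.664 -2.29 -0.001 w 29.1
```

Emit:
apply_moves([
  [0.02,-0.05,-0.2],
  [0.02,-0.05,-0.2],
  [0.02,-0.05,-0.2],
  [0.02,-0.05,-0.2],
  [0.02,-0.05,-0.2],
  [0.02,-0.05,-0.2],
  [0.02,-0.05,-0.2],
  [0.02,-0.05,-0.2],
  [0.02,-0.05,-0.2],
], fingers=[1,1,1,1,1,1,1,1,1], yaw=[0.7,1.4,0.7,0,-0.7,-1.4,-0.7,0,0])

```text
clock: 10.9
position: [559.4, 159.6, 320.4]
ee_rot: [0.805, -0.593, 0.001, -0.005]
contact_force: [-5.0, 5.6, 7.3]
gripper_width: 29.2
```

```bash
python3 st.py
```

```text
t 10.9 unit xy 2.12 -0.94 feet z 84.79 jaw 17.2 tilt mrad x,y 4.2 -10.0 F 6.85 3.18 7.29 M 1.4 -2.333 -0.017 w 29.2
```

Blocked at about feet z = 85, the height of the boss, on repeated gentle tries while flush on the face. The middle spacer is too thick, so I'm returning it.

Emit:
apply_moves([
  [0,0.1,1.5],
  [0,0.2,4],
  [0,0.2,6.5],
  [-0.1,-2,6.7],
  [-0.3,-6,6.7],
  [-0.6,-10,6.7],
  [-0.9,-14,6.7],
  [-1.1,-18,6.7],
  [-1.3,-22,6.7],
  [-1.6,-26,6.7],
], fingers=[1,1,1,1,1,1,1,1,1,1], yaw=[0,0,0,-0.5,-1,-1.5,-2,-2.5,-3,-3.6])

```text
clock: 11.9
position: [542.6, -102.9, 387.0]
ee_rot: [0.786, -0.618, 0.001, -0.004]
contact_force: [0.5, -0.1, -2.2]
gripper_width: 28.9
```

```bash
python3 st.py; python3 -c "
from bench import *;print(read_state()['position'])"
```

```text
t 11.9 unit xy -244.03 91.91 feet z 151.42 jaw 13.59 tilt mrad x,y 2.2 -7.1 F -0.27 -0.41 -2.24 M -0.064 0.028 -0.008 w 28.9
[ 542.5560718  -102.93342554  387.01631267]
```

Emit:
apply_moves([
  [-0.2,-4,0],
  [-0.5,-8,0],
  [-0.8,-12,0],
  [-1,-14,0],
  [-1,-14.8,0],
  [-1,-14.8,-2],
  [-1,-14.8,-5],
  [-1,-14.8,-8],
  [-1,-14.8,-9.8],
  [-1,-14.8,-9.8],
], fingers=[1,1,1,1,1,1,1,1,1,1], yaw=[-0.2,-0.2,-0.2,-0.2,-0.2,-0.2,-0.2,-0.2,-0.2,-0.2])

```text
clock: 12.9
position: [531.2, -250.6, 285.6]
ee_rot: [0.785, -0.62, -0.003, -0.001]
contact_force: [-0.3, 0.5, -2.9]
gripper_width: 29.0
```

```bash
python3 st.py; python3 - <<'E'
from h import *
print(read_state()['position'])
b=get_image('side')['color'][180:290,280:380]; t=get_image('top')['color'][190:245,335:400]
cv2.imwrite('pics/ret.png',cv2.resize(b,None,fx=5,fy=5,interpolation=cv2.INTER_CUBIC))
E
```

```text
t 12.9 unit xy -381.88 145.9 feet z 49.98 jaw 13.41 tilt mrad x,y 6.1 1.0 F 0.56 0.15 -2.89 M 0.063 -0.066 -0.013 w 29.0
[ 531.22698758 -250.55282708  285.57766629]
```

View pics/ret.png

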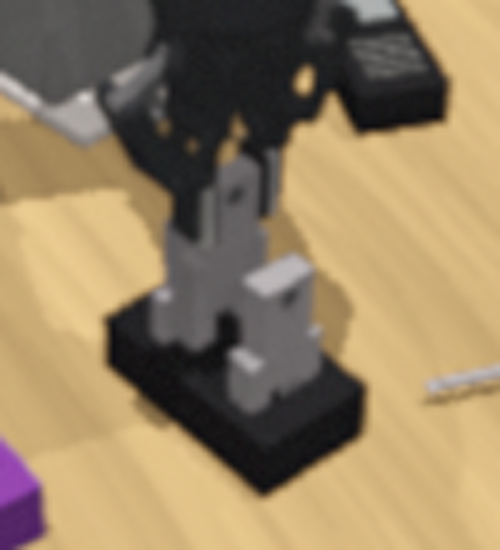

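Emit:
apply_moves([
  [0.3,-0.05,0],
  [0.3,-0.05,0],
  [0.3,-0.05,0],
  [0.3,-0.05,-0.5],
  [0.3,-0.05,-1.0],
  [0.3,-0.05,-1.0],
], fingers=[1,1,1,1,1,1], yaw=[0,0,0,0,0,0])

```text
clock: 13.6
position: [535.3, -251.3, 278.2]
ee_rot: [0.785, -0.62, -0.0, -0.002]
contact_force: [-0.3, 0.5, -3.5]
gripper_width: 29.0
```

```bash
python3 st.py; python3 -c "
from bench import *;print(read_state()['position'])"
```

```text
t 13.6 unit xy -383.83 142.22 feet z 42.56 jaw 13.43 tilt mrad x,y 2.8 -4.0 F 0.53 0.17 -3.52 M 0.009 -0.026 -0.005 w 29.0
[ 535.32115076 -251.34212707  278.16007306]
```

Emit:
apply_moves([
  [-0.18,0.03,0],
  [-0.18,0.03,0],
  [-0.18,0.03,0],
  [-0.18,0.03,-0.4],
  [-0.18,0.03,-0.8],
  [-0.18,0.03,-1.2],
  [-0.18,0.03,-1.6],
  [-0.18,0.03,-1.6],
], fingers=[1,1,1,1,1,1,1,1], yaw=[0,0,0,0,0,0,0,0])

```text
clock: 14.4
position: [533.5, -251.0, 261.4]
ee_rot: [0.785, -0.62, -0.0, -0.002]
contact_force: [0.0, -0.3, -2.9]
gripper_width: 28.8
```

```bash
python3 st.py; python3 -c "
from bench import *;print(read_state()['position'])"
```

```text
t 14.4 unit xy -382.95 143.86 feet z 25.76 jaw 13.43 tilt mrad x,y 3.4 -3.2 F -0.31 0.08 -2.87 M -0.087 -0.007 0.001 w 28.8
[ 533.49137048 -250.97362936  261.36326031]
```

In the slot with no contact force. Lowering to the floor and releasing.

Emit:
apply_moves([
  [0,0,-0.5],
  [0,0,-1],
  [0,0,-1.4],
  [0,0,-1.7],
  [0,0,-1.75],
  [0,0,-1.75],
], fingers=[1,1,1,1,1,1], yaw=[0,0,0,0,0,0])

```text
clock: 15.0
position: [533.6, -251.0, 243.7]
ee_rot: [0.785, -0.62, -0.0, -0.002]
contact_force: [-0.3, -0.0, -3.5]
gripper_width: 28.7
```

```bash
python3 st.py; python3 -c "
from bench import *;print(read_state()['position'])"
```

```text
t 15.0 unit xy -382.97 143.78 feet z 8.15 jaw 13.44 tilt mrad x,y 3.3 -3.3 F 0.05 0.32 -3.54 M -0.186 0.03 -0.015 w 28.7
[ 533.57218828 -250.96905329  243.74624093]
```

Emit:
apply_moves([
  [0,0,0],
  [0,0,0],
  [0,0,0],
  [0,0,1],
  [0,0,4],
  [0,0,6],
  [-0.3,1.6,6],
  [-0.6,3.2,6],
  [-0.6,3.2,6],
  [-0.6,3.2,6],
], fingers=[0.6,0,0,0,0,0,0,0,0,0], yaw=[0,0,0,0,0,0,0,0,0,0])

```text
clock: 16.0
position: [527.3, -218.1, 303.2]
ee_rot: [0.785, -0.619, -0.001, -0.002]
contact_force: [-0.3, 0.3, 0.3]
gripper_width: 85.2
```

```bash
python3 st.py; python3 -c "
from bench import *;print(read_state()['position'])"
```

```text
t 16.0 unit xy -349.72 140.18 feet z 67.62 jaw 13.52 tilt mrad x,y 3.9 -1.9 F 0.41 0.18 0.28 M 0.038 0.006 -0.021 w 85.2
[ 527.28863755 -218.12326217  303.22453741]
```

Emit:
apply_moves([
  [0,0,-2],
  [0,0,-4],
  [0,0,-5.95],
  [0,0,-5.95],
  [0,0,-5.95],
  [0,0,-5.95],
  [0,0,-5.95],
  [0,0,-5.95],
  [0,0,-5.95],
  [0,0,-5.95],
], fingers=[0,0,0,0,0.3,0.7,1,1,1,1], yaw=[0,0,0,0,0,0,0,0,0,0])

```text
clock: 17.0
position: [527.6, -218.2, 244.8]
ee_rot: [0.786, -0.619, -0.0, -0.002]
contact_force: [-0.6, -0.7, 5.8]
gripper_width: 29.0
```

Emit:
apply_moves([
  [0,0,0],
  [0,0,0],
  [0,0,0],
], fingers=[1,1,1], yaw=[0,0,0])

```text
clock: 17.3
position: [527.6, -218.2, 244.9]
ee_rot: [0.786, -0.619, -0.0, -0.002]
contact_force: [-0.6, -0.3, 2.4]
gripper_width: 28.5
```

```bash
python3 st.py; python3 -c "
from bench import *;print(read_state()['position'])"
```

```text
t 17.3 unit xy -349.91 139.9 feet z 9.25 jaw 13.54 tilt mrad x,y 2.8 -3.4 F -0.15 0.68 2.39 M 0.103 -0.103 -0.014 w 28.5
[ 527.62181414 -218.22297795  244.85192923]
```

Emit:
apply_moves([
  [0,0,2],
  [0,0,6],
  [0,0,10],
  [0,0,14.2],
  [0.2,3,14.2],
  [0.5,7,14.2],
  [0.8,11,14.2],
  [1.1,15,14.2],
  [1.4,19,14.2],
  [1.7,23,14.2],
], fingers=[1,1,1,1,1,1,1,1,1,1], yaw=[0,0,0,0,0.5,1,1.5,2,2.5,3])

```text
clock: 18.3
position: [544.1, 13.4, 385.6]
ee_rot: [0.801, -0.598, -0.001, -0.001]
contact_force: [0.4, -0.2, -1.3]
gripper_width: 28.9
```

```bash
sed -i 's/235\.6/236.85/' st.py; python3 st.py; python3 -c "
from bench import *;print(read_state()['position'])"
```

```text
t 18.3 unit xy -133.23 56.43 feet z 148.78 jaw 16.54 tilt mrad x,y 3.8 -0.9 F -0.36 -0.32 -1.32 M -0.083 0.033 -0.025 w 28.9
[544.08776695  13.39203041 385.63431984]
```

Emit:
apply_moves([
  [0.4,4,0],
  [0.7,8,0],
  [1,12,0],
  [1.2,14.3,0],
  [1.3,15.3,0],
  [1.3,15.3,0],
  [1.3,15.3,-1.5],
  [1.3,15.3,-3],
  [1.3,15.3,-3],
  [1.3,15.3,-3],
], fingers=[1,1,1,1,1,1,1,1,1,1], yaw=[0.5,0.5,0.5,0.5,0.5,0.5,0.5,0.5,0.5,0.5])

```text
clock: 19.3
position: [557.2, 165.3, 355.6]
ee_rot: [0.804, -0.595, -0.001, -0.001]
contact_force: [-0.5, -1.0, -2.0]
gripper_width: 28.5
```

```bash
python3 st.py
```

```text
t 19.3 unit xy 8.2 -0.49 feet z 118.8 jaw 16.97 tilt mrad x,y 3.2 -0.1 F -0.78 0.72 -2.03 M -0.062 0.043 0.03 w 28.5
```

Down to feet at about 97, then onto the face.

Emit:
apply_moves([
  [0,0,-0.7],
  [0,0,-1.4],
  [0,0,-2.1],
  [0,0,-2.2],
  [0,0,-2.2],
  [0.03,-0.1,-2.2],
  [0.06,-0.2,-2.2],
  [0.09,-0.3,-2.2],
  [0.09,-0.3,-2.2],
  [0.09,-0.3,-2.2],
], fingers=[1,1,1,1,1,1,1,1,1,1], yaw=[0,0,0,0,0,0,0,0,0,0])

```text
clock: 20.3
position: [558.1, 162.5, 333.9]
ee_rot: [0.804, -0.595, -0.001, -0.001]
contact_force: [-1.1, 1.5, -0.3]
gripper_width: 28.9
```

```bash
python3 st.py
```

```text
t 20.3 unit xy 5.3 -0.55 feet z 97.04 jaw 16.97 tilt mrad x,y 3.8 -0.8 F 1.74 0.65 -0.25 M -0.007 -0.625 -0.021 w 28.9
```

Emit:
apply_moves([
  [0.03,-0.1,0],
  [0.06,-0.2,0],
  [0.06,-0.2,0],
  [0.06,-0.2,0],
  [0.06,-0.2,0],
], fingers=[1,1,1,1,1], yaw=[0,0,0,0,0])

```text
clock: 20.8
position: [558.4, 161.3, 333.9]
ee_rot: [0.804, -0.595, -0.002, -0.002]
contact_force: [-3.0, 6.4, -1.3]
gripper_width: 28.7
```

```bash
python3 st.py
```

```text
t 20.8 unit xy 3.99 -0.49 feet z 97.1 jaw 16.95 tilt mrad x,y 5.7 -1.4 F 6.97 0.95 -1.26 M 0.356 -2.009 -0.152 w 28.7
```

Emit:
apply_moves([
  [0.01,-0.03,0],
  [0.01,-0.03,0],
  [0.01,-0.03,-0.2],
  [0.01,-0.03,-0.4],
  [0.01,-0.03,-0.6],
  [0.01,-0.03,-0.8],
  [0.01,-0.03,-1.0],
  [0.01,-0.03,-1.0],
  [0.01,-0.03,-1.0],
], fingers=[1,1,1,1,1,1,1,1,1], yaw=[-0.4,-0.6,-0.6,-0.6,-0.6,-0.6,-0.6,-0.6,-0.6])

```text
clock: 21.7
position: [558.8, 161.5, 324.1]
ee_rot: [0.801, -0.599, -0.002, -0.003]
contact_force: [-1.4, 5.4, -1.0]
gripper_width: 28.8
```

```bash
python3 st.py
```

```text
t 21.7 unit xy 4.11 -0.98 feet z 87.25 jaw 16.39 tilt mrad x,y 6.6 -3.7 F 5.53 -0.22 -1.04 M -0.067 -1.834 0.093 w 28.8
```

Emit:
apply_moves([
  [0,0,-0.15],
  [0,0,-0.3],
  [0,0,-0.45],
  [0,0,-0.5],
  [0,0,-0.5],
  [0,0,-0.5],
], fingers=[1,1,1,1,1,1], yaw=[0,0,0,0,0,0])

```text
clock: 22.3
position: [559.0, 161.7, 319.1]
ee_rot: [0.801, -0.599, -0.001, -0.004]
contact_force: [0.2, 4.7, -1.2]
gripper_width: 29.1
```

```bash
python3 st.py
```

```text
t 22.3 unit xy 4.23 -1.23 feet z 82.29 jaw 16.39 tilt mrad x,y 7.0 -4.8 F 4.4 -1.55 -1.22 M -0.103 -1.685 0.072 w 29.1
```

Emit:
apply_moves([
  [-0.08,0,0],
  [-0.15,0,0],
  [-0.15,0,-0.2],
  [-0.15,0,-0.4],
  [-0.15,0,-0.6],
  [-0.15,0,-0.8],
  [-0.15,0,-0.8],
  [-0.15,0,-0.8],
], fingers=[1,1,1,1,1,1,1,1], yaw=[0.3,0.3,0.3,0.3,0.3,0.3,0.3,0.3])

```text
clock: 23.1
position: [557.4, 161.6, 310.5]
ee_rot: [0.802, -0.597, -0.002, -0.003]
contact_force: [-0.2, 2.3, -2.8]
gripper_width: 28.6
```

```bash
python3 st.py
```

```text
t 23.1 unit xy 4.59 0.39 feet z 73.67 jaw 16.68 tilt mrad x,y 6.9 -3.6 F 2.24 -0.46 -2.81 M -0.212 -0.977 -0.048 w 28.6
```

Emit:
apply_moves([
  [0,0,-0.2],
  [0,0,-0.4],
  [0,0,-0.6],
  [0,0,-0.8],
  [0,0,-1.0],
  [0,0,-1.2],
  [0,0,-1.2],
  [0,0,-1.2],
], fingers=[1,1,1,1,1,1,1,1], yaw=[0,0,0,0,0,0,0,0])

```text
clock: 23.9
position: [557.4, 161.7, 298.1]
ee_rot: [0.802, -0.597, -0.002, -0.003]
contact_force: [-0.7, 4.6, -3.1]
gripper_width: 29.0
```

```bash
python3 st.py
```

```text
t 23.9 unit xy 4.67 0.36 feet z 61.24 jaw 16.68 tilt mrad x,y 7.0 -3.5 F 4.65 -0.66 -3.1 M -0.364 -1.344 -0.012 w 29.0
```

Emit:
apply_moves([
  [0,0,-0.2],
  [0,0,-0.4],
  [0,0,-0.6],
  [0,0,-0.8],
  [0,0,-1.0],
  [0,0,-1.0],
  [0,0,-1.0],
  [0,0,-1.0],
], fingers=[1,1,1,1,1,1,1,1], yaw=[0,0,0,0,0,0,0,0])

```text
clock: 24.7
position: [557.4, 161.7, 287.7]
ee_rot: [0.802, -0.597, -0.002, -0.003]
contact_force: [-0.1, 4.8, -3.1]
gripper_width: 28.7
```

```bash
python3 st.py
```

```text
t 24.7 unit xy 4.73 0.33 feet z 50.85 jaw 16.67 tilt mrad x,y 7.2 -3.4 F 4.67 -1.31 -3.13 M -0.427 -1.443 0.062 w 28.7
```

Emit:
apply_moves([
  [0,0,-0.1],
  [0,0,-0.2],
  [0,0,-0.25],
  [0,0,-0.25],
  [0,0,-0.25],
], fingers=[1,1,1,1,1], yaw=[0,0,0,0,0])

```text
clock: 25.2
position: [557.4, 161.8, 285.9]
ee_rot: [0.802, -0.597, -0.002, -0.004]
contact_force: [-2.7, 4.4, 1.9]
gripper_width: 28.9
```

```bash
python3 st.py
```

```text
t 25.2 unit xy 4.76 0.32 feet z 49.04 jaw 16.69 tilt mrad x,y 7.1 -3.7 F 5.04 1.27 1.89 M 0.124 -1.563 -0.039 w 28.9
```

Emit:
apply_moves([
  [0,0,0],
  [0,0,0],
  [0,0,0],
  [0,0,0],
  [0,0,1],
  [0,0,3],
  [0,0,6],
  [0,0,10],
  [0,0,13],
  [0,-3,14],
], fingers=[0.7,0.3,0,0,0,0,0,0,0,0], yaw=[0,0,0,0,0,0,0,0,0,0])

```text
clock: 26.2
position: [558.0, 133.2, 431.0]
ee_rot: [0.803, -0.595, 0.001, -0.007]
contact_force: [0.2, -0.3, 0.1]
gripper_width: 85.5
```

Emit:
apply_moves([
  [-2,-4,0],
  [-4,-8,0],
  [-6,-12,0],
  [-8,-16,0],
  [-10,-20,0],
  [-12,-24,0],
  [-13,-27,0],
  [-13,-27,0],
], fingers=[0,0,0,0,0,0,0,0], yaw=[0,0,0,0,0,0,0,0])

```text
clock: 27.0
position: [426.2, -139.4, 432.1]
ee_rot: [0.802, -0.597, 0.001, -0.007]
contact_force: [0.3, 0.5, -0.2]
gripper_width: 85.5
```

```bash
python3 st.py; python3 - <<'E'
from h import *
d=get_image('side')['color'];t=get_image('top')['color']
cv2.imwrite('pics/f_side.png',d);cv2.imwrite('pics/f_top.png',t)
r=lambda b,k:cv2.resize(b,None,fx=k,fy=k,interpolation=cv2.INTER_CUBIC)
a=r(d[115:275,235:365],3); b=r(t[170:240,205:400],2)
c=np.zeros((480,800,3),np.uint8); c[:a.shape[0],:a.shape[1]]=a; c[:b.shape[0],395:395+b.shape[1]]=b
e=r(d[125:175,250:300],6); c[160:460,395:695]=e
cv2.imwrite('pics/fin.png',c)
E
```

```text
t 27.0 unit xy -244.9 213.85 feet z 195.26 jaw 16.66 tilt mrad x,y 6.3 -13.2 F 0.34 -0.42 -0.15 M -0.049 -0.007 -0.019 w 85.5
```

View pics/fin.png

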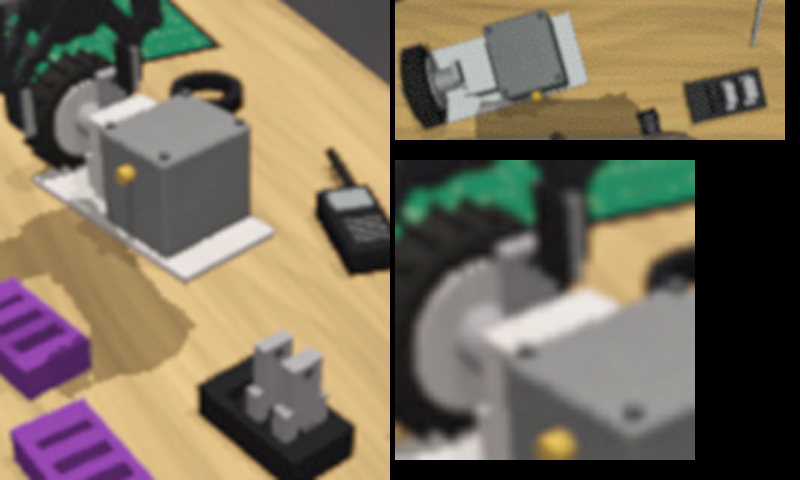

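The picture shows the 15 mm and 12 mm spacers upright in the stand, and the thin one's tab behind the housing at inset (515,243). I'll check the height of its top, then hand in.

```bash
python3 - <<'E'
from h import *
g=get_image('side');h=np.radians(107);ex=np.array([np.cos(h),np.sin(h)]);ey=np.array([-ex[1],ex[0]])
for z in(141,149): print(z,[((proj(g,np.r_[np.array([559.1,157.3])+3.5*ex+y*ey,z])[0]-[250,125])*6+[397.5,162.5]).round() for y in(15,-15)])
print(read_state()['contact_force']); print(job_done())
E
```

```text
141 [array([499., 252.]), array([546., 233.])]
149 [array([497., 237.]), array([545., 219.])]
[-0.13888331 -1.02934726  0.70017417]
the job is handed in; nothing more can be done
None
```

The 9 mm spacer is the one that fits. It is in the gap with its feet on the ledge, and the job is handed in.

- **12 mm spacer (tried first):** held flush on the housing face, it stopped with its feet at z ≈ 85, which is boss height. Two light descents and a small yaw wiggle stopped at the same height with about 14 N upward at most. I took it as too thick and put it back in its slot with no side load.
- **9 mm spacer:** it slid down over the axle with 2–7 N against the face and no resistance from below. It stopped at feet z = 49.0, against the ledge height of 49, with a light upward reaction. I did not measure its side play; that it fits snugly follows from the 12 mm one not entering.
- **15 mm spacer:** not tried, and it stands in the stand as it started.

**Last checks:** the final pictures show both other spacers upright in the stand. The thin spacer's tab top is where a fully seated one should appear, to within about 1 pixel. The robot was clear of everything at about 27 s, and the radio, screwdriver, tape and battery were never approached.

**What disagreed:** the side and top cameras differed by about 4 mm on where the housing face is. I settled that by touch against the face. The tool also showed up to about 10 mrad of tilt while pressing.

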